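Load a round tin lid into the lid press

TASK

Load the lid press: slide the round tin lid off the ledge into the round cavity of the die slide so that it sits flat on the cavity floor, while the slide is still pulled out. Then push the slide all the way in under the press head, with the lid still seated. Leave the square lid where it lies on the ledge.

Things in the scene. Friction and masses are not known exactly. Their poses are not given: they have to be found in the camera images.
- press: Grey fixed C-frame lid press. Origin on the table under the cavity centre's fully-out place; z up, +y the way the slide goes in. In its frame (mm): level loading ledge, top 30 high, x -228 to -68, y -190 to 130; bed 13 high, x -75 to 75, y -165 to 355; guide rail 24 high at x 67 to 75. Nothing stands above ledge and slide at y below 165
- slide (a joint): Travel of the die slide in m along the press's +y: 0 fully out, 0.22 fully in at its stop; starts at 0 to 0.03. A steel plate 130 mm wide (press x), 215 long (150 mm from the cavity centre to its outer, -y end, 65 beyond), 1.2 kg, top 30 mm above the table, level with the ledge, 3 mm from it. Stays where it is left; moving it takes 4 to 7 N
- cavity (a point): Centre of the floor of the round cavity in the slide: 90 mm diameter, 6 mm deep, black-lined floor 24 mm above the table. Moves with the slide, axes as the press
- push_face (a point): Middle of the outer (-y) face of the upright push tab that stands on the slide's outer end: tab 80 mm wide (press x), 12 mm thick, 50 mm tall, from 30 to 80 mm above the table. Centred 142 mm from the cavity centre towards -y. Axes as the press
- round_lid: Round steel tin lid, a flat disc 84 mm in diameter and 10 mm thick, about 80 g, lying flat on the ledge. Origin at the centre of its underside, z up. Seated in the cavity it stands 4 mm proud of the slide
- square_lid: Square steel tin lid, 84 by 84 by 10 mm, about 90 g, lying flat on the ledge beside the round one (either may be on either side). Origin at the centre of its underside, z up, x and y along its sides. To be left where it is
- head (a point): Middle of the lower edge of the press head's face that looks to the press's -y, 80 mm above the table, at (0, 165) mm in the press frame; axes as the press. The head reaches 75 mm to either side, 140 mm on towards +y, and up to 222 mm (a steel collar on top to 252) above the table; a round steel punch, radius 39, hangs under it down to 56 mm above the table

How it is judged:
By the outcome, as a careful person would: the job done as asked, in the order asked, and still so for the second after the job is handed in, with the robot touching nothing.
It also fails if it takes over 58 s, if anything falls off the work surface, if the arm or the gripper's body presses on something with over 40 N, if the wrist force passes 120 N, or if a joint passes its speed limit or range.

ROBOT

A 7-joint arm with a two-finger parallel gripper is mounted at the origin on the work surface. World frame = base frame: x ahead of the robot, y to its left, z up, the work surface at z = 0. Lengths are in m, angles in rad, forces in N, time in s.
With the tool pointing down it reaches from about 0.425 to 0.875 m from the base axis. Payload 9.9 kg.
Tool frame: the origin (TCP) lies midway between the tips of the shut fingers; the grasp point (between the pads) lies 19 mm behind it; z points along the fingers, y is the line along which they close (so a half turn about z gives the same grasp; the last joint's range is limited). The gripper opens to 85 mm and grips with 20 to 120 N. Pads are 22 mm wide; open, the fingers measure 114 mm over their backs; the gripper's body (76 mm by 85 mm) begins 54 mm behind the grasp point. The pads swing forward as they close: fully open they stand 13 mm farther back than shut.
Start: joints at [-1.191, 0.576, 0.025, 1.437, -0.015, 1.129, -0.057], TCP at [0.302, 0.604, 0.231] pointing down, gripper open.
Joint ranges: [-2.76, 2.76], [-0.34, 2.15], [-1.52, 1.57], [0.19, 2.46], [-1.09, 4.23], [0.17, 1.99], [-2.82, 2.82]. Speed limits (rad/s): [2.22, 2.22, 3.01, 3.01, 3.14, 3.14, 3.14].

INTERFACE

Orientations are given as [roll, pitch, yaw] about the fixed x, y, z axes, in that order (R = Rz(yaw) Ry(pitch) Rx(roll)).
In Python, from bench import robot gives the robot as it stands.
- The arm moves only by the shell command python3 inch.py 'ROWS' [FORCE]. ROWS is rows parted by semicolons, their numbers by spaces, 1 to 12 of them, each of 7 numbers: dx, dy, dz in m, then a rotation vector rx, ry, rz in rad, then the finger opening in m; each row is the pose to reach, as a shift and turn from the pose commanded when the command began, along the tool's axes at that moment; what a row does not reach only later rows make up. A row lasts 1/12 s, in which the tool goes at most 0.0417 m and 0.125 rad, less where a joint would pass 70% of its speed; a pose out of reach is approached as far as the arm can. The fingers move at their own pace and stop on an object; FORCE is the grip in N (left out, the last holds). Time passes only in rows, so rows that do not move let the fingers close. It prints the time, the measured TCP pose, the force, the opening and the grip force at its end.
- robot.read_state(): the state, without advancing time (a new reading comes with each control period).
- robot.grab_frame(name): name is "scene" or "top"; returns a dict with "color" (420x560x3 uint8, blue, green, red), "fx", "fy", "cx", "cy" (pixels), "eye" and "rotation" of the camera in the world. Camera axes: x right, y down, z forward; pixel columns grow to the right and rows downward; lengths in m; the calibration is good to about 2 mm. A picture is of the moment at which its call begins. There is no depth.
- robot.hand_in(): hands the job in; it is judged then, once.
The state is a dict: "time_s": time; "q": joint angles; "dq": joint speeds; "effort": joint torques, N m; "tcp_pos": TCP position; "eef_rot": TCP orientation; "wrist_force": force on the tool from outside, world axes, zero at the start; "ft_torque": the same for the moment, N m; "grip_width": finger opening in m; "grip_force": force on a finger pad.
Only numpy, scipy, OpenCV 4.12 (cv2) and the standard library are available. Lean on these libraries where they do the work, as an engineer would, in place of code of your own. Each camera call takes 0.05 s, during which the arm holds its last target. There are 200 camera calls.

## Working session

There is one attempt and no reset: what is moved stays moved. The work goes in short steps, Python scripts to look and compute and a shell command to move; the robot and the scene stay as the last step left them, time stands still between calls to the robot, and variables do not carry over. Pictures are saved under pics/ and viewed, at most 10 in all, crops included, and the job is handed in when it is done.

```bash
ls; mkdir -p pics
cat > h.py <<'E'
import numpy as np, cv2
from bench import robot
def ray(f,u,v):
    R=np.array(f["rotation"]); d=R@np.array([(u-f["cx"])/f["fx"],(v-f["cy"])/f["fy"],1]); return np.array(f["eye"]),d
def onz(f,u,v,z):
    e,d=ray(f,u,v); return e+d*(z-e[2])/d[2]
def proj(f,p):
    c=np.array(f["rotation"]).T@(np.array(p)-np.array(f["eye"])); return np.array([f["fx"]*c[0]/c[2]+f["cx"],f["fy"]*c[1]/c[2]+f["cy"]])
E
python3 - <<'E'
from h import *
for n in("scene","top"):
    f=robot.grab_frame(n); cv2.imwrite(f"pics/{n}0.png",f["color"]); print(n,f["fx"],f["cx"],f["cy"],f["eye"],np.round(f["rotation"],3).tolist())
s=robot.read_state(); print(s["time_s"],s["tcp_pos"],s["eef_rot"],s["wrist_force"])
E
```

```text
bench.py
inch.py
pics
scene 544.2605778310947 288.8441601936064 208.81492719405318 [ 0.83092766 -0.39777337  0.86746816] [-2.612, -0.001, 0.615]
top 454.86423650724856 275.64648656371634 204.42228376148083 [ 0.42615765 -0.02231141  0.84410708] [-2.942, 0.015, -1.579]
0.1 [0.30174509 0.60331164 0.2305133 ] [-3.14003204e+00  7.72409913e-05  2.67788153e+00] [1.14543379 0.74636907 0.3221776 ]
```

```bash
sed -i 's/^from bench.*/&\nfrom scipy.spatial.transform import Rotation as Ro/; s/np.array(f\["rotation"\])/Ro.from_euler("xyz",f["rotation"]).as_matrix()/' h.py; cat h.py | head -8
```

```text
import numpy as np, cv2
from bench import robot
from scipy.spatial.transform import Rotation as Ro
def ray(f,u,v):
    R=Ro.from_euler("xyz",f["rotation"]).as_matrix(); d=R@np.array([(u-f["cx"])/f["fx"],(v-f["cy"])/f["fy"],1]); return np.array(f["eye"]),d
def onz(f,u,v,z):
    e,d=ray(f,u,v); return e+d*(z-e[2])/d[2]
def proj(f,p):
```

View pics/scene0.png

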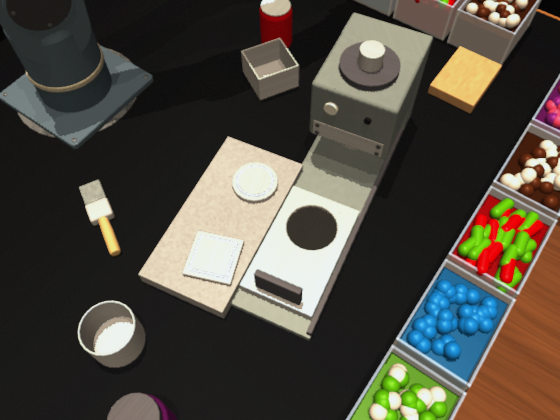

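View pics/top0.png

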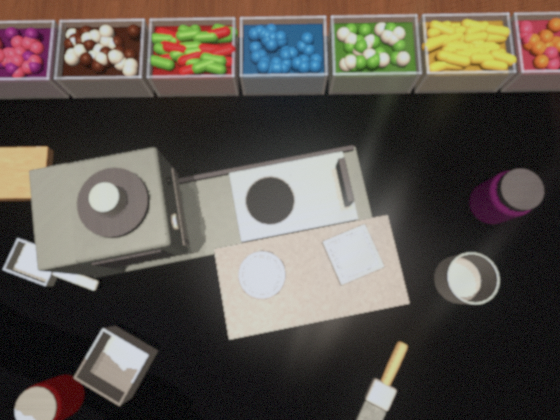

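Scene view: round lid (255,182), square lid (214,257), black cavity (312,228), tab (277,288). Top view: round lid (262,274), square (353,253), cavity (270,200), tab (345,182). Now measuring.

```bash
cat >> h.py <<'E'
def blob(mask,seed):
    n,l,st,c=cv2.connectedComponentsWithStats(mask.astype(np.uint8)*255 if mask.dtype==bool else mask)
    k=l[seed[1],seed[0]]
    if k==0: return None
    m=(l==k).astype(np.uint8); cs,_=cv2.findContours(m,cv2.RETR_EXTERNAL,cv2.CHAIN_APPROX_NONE)
    return max(cs,key=cv2.contourArea)
def tri(f1,p1,f2,p2):
    e1,d1=ray(f1,*p1); e2,d2=ray(f2,*p2); A=np.array([d1,-d2]).T; t=np.linalg.lstsq(A,e2-e1,rcond=None)[0]
    a=e1+t[0]*d1;b=e2+t[1]*d2; return (a+b)/2,np.linalg.norm(a-b)
E
python3 - <<'E'
from h import *
F={n:robot.grab_frame(n) for n in("scene","top")}
seeds={"scene":dict(round=(255,182),sq=(214,257),cav=(312,228),tab=(277,288)),"top":dict(round=(262,274),sq=(353,253),cav=(270,200),tab=(345,182))}
C={}
for n,f in F.items():
    im=f["color"]; hsv=cv2.cvtColor(im,cv2.COLOR_BGR2HSV)
    for k,s in seeds[n].items():
        print(n,k,im[s[1],s[0]],hsv[s[1],s[0]],end=' ')
        if k in("cav","tab"): m=im.max(2)<90
        else: m=(hsv[...,1]<22)&(hsv[...,2]>120)
        if k in("round","sq"): m=cv2.morphologyEx(m.astype(np.uint8),cv2.MORPH_CLOSE,np.ones((3,3)))
        c=blob(m,s)
        if c is None: print("none");continue
        C[n,k]=c
        h=cv2.convexHull(c)
        print(cv2.contourArea(c),np.round(cv2.fitEllipse(h)[0],1),np.round(cv2.fitEllipse(h)[1],1),cv2.boundingRect(c))
        cv2.drawContours(im,[c],-1,(0,0,255),1)
    print("ledge px",hsv[215,190] if n=="scene" else hsv[310,300])
a=F["scene"]["color"][120:345,130:390];b=F["top"]["color"][130:345,200:420]
a=cv2.resize(a,None,fx=1.5,fy=2*0.75);b=cv2.resize(b,None,fx=1.8,fy=1.8)
o=np.zeros((400,800,3),np.uint8);o[:a.shape[0],:a.shape[1]]=a;o[:b.shape[0],400:400+b.shape[1]]=b[:, :400]
cv2.imwrite("pics/m1.png",o)
E
```

```text
scene round [227 243 238] [ 39  17 243] 1223.0 [254.3 180.8] [36.6 44.1] (233, 163, 44, 37)
scene sq [237 243 237] [ 60   6 243] 2060.0 [212.8 256.9] [55.7 62.8] (183, 231, 60, 53)
scene cav [43 50 56] [16 59 56] 1608.5 [311.3 227.7] [43.  49.3] (287, 206, 50, 44)
scene tab [35 38 41] [15 37 41] 452.5 [278.7 287.2] [24.9 53.4] (255, 275, 47, 30)
ledge px [ 20  46 231]
top round [223 216 213] [111  11 223] 3130.0 [258.9 297.3] [72.6 92.7] (226, 249, 67, 89)
top sq [219 214 210] [107  10 219] 2313.5 [353.2 253.9] [61.3 65.4] (322, 223, 63, 63)
top cav [83 85 88] [12 14 88] 1120.5 [268.6 198.2] [38.6 43.7] (248, 179, 44, 39)
top tab [122 126 131] [ 13  18 131] none
ledge px [ 19  23 210]
```

View pics/m1.png

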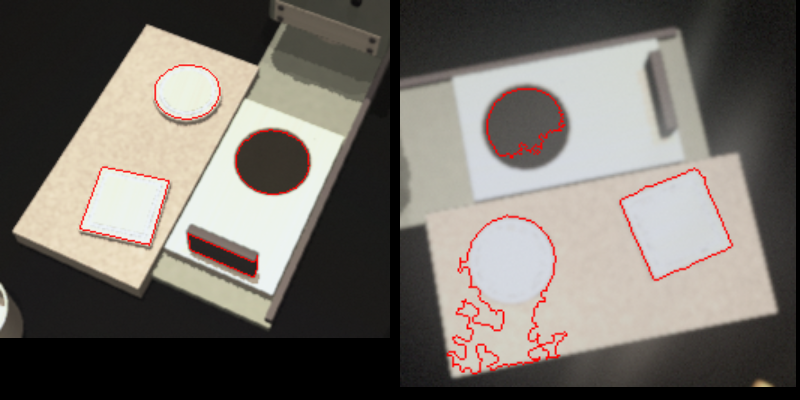

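The contours are right in the scene view; in the washed-out top view the round lid bleeds into the ledge and the cavity and tab need higher thresholds.

```bash
cat >> h.py <<'E'
def masks(n,im):
    hsv=cv2.cvtColor(im,cv2.COLOR_BGR2HSV); i=im.astype(int)
    if n=="top":
        return dict(lid=(i[...,0]>i[...,2]-1)&(i.max(2)>170),dark=i.max(2)<150)
    return dict(lid=(hsv[...,1]<22)&(hsv[...,2]>120),dark=i.max(2)<90)
def ell(n,f,kind,seed):
    m=masks(n,f["color"])[kind].astype(np.uint8)
    m=cv2.morphologyEx(cv2.morphologyEx(m,cv2.MORPH_CLOSE,np.ones((3,3))),cv2.MORPH_OPEN,np.ones((3,3)))
    c=blob(m,seed); h=cv2.convexHull(c); return c,cv2.fitEllipse(c if kind=="dark" else h)
E
python3 - <<'E'
from h import *
F={n:robot.grab_frame(n) for n in("scene","top")}
S={"scene":dict(round=(255,182),sq=(214,257),cav=(312,228),tab=(277,288),slide=(280,250)),"top":dict(round=(262,274),sq=(353,253),cav=(270,200),tab=(345,182),slide=(310,190))}
P={}
for n,f in F.items():
    for k,s in S[n].items():
        c,e=ell(n,f,"dark" if k in("cav","tab") else "lid",s)
        M=cv2.moments(cv2.convexHull(c)); P[n,k]=np.array([M["m10"]/M["m00"],M["m01"]/M["m00"]]) if k!="cav" and k!="round" else np.array(e[0])
        z={"round":.04,"sq":.04,"cav":.024,"slide":.03,"tab":.08}[k]
        p=[onz(f,*q[0],z)[:2] for q in c]; r=cv2.minAreaRect(np.float32(p)*1000)
        print(n,k,np.round(P[n,k],1),np.round(onz(f,*P[n,k],z),4),"rect",np.round(r[0],1),np.round(r[1],1),round(r[2],1))
        cv2.drawContours(f["color"],[c],-1,(0,0,255),1)
for k in("round","sq","cav"):
    print(k,tri(F["scene"],P["scene",k],F["top"],P["top",k]))
E
```

```text
scene round [254.3 180.8] [0.4669 0.0097 0.04  ] rect [466.8  10.1] [78.5 78.3] 35.9
scene sq [212.9 256.5] [ 0.5017 -0.1513  0.04  ] rect [ 501.1 -150.3] [81.7 81.6] 21.9
scene cav [311.2 227.7] [ 0.6011 -0.0034  0.024 ] rect [600.8  -3.1] [85.  83.9] 35.3
scene tab [278.3 290.3] [ 0.6363 -0.1495  0.08  ] rect [ 633.8 -150.3] [81.2 17.4] 11.6
scene slide [300.1 251. ] [ 0.6126 -0.0545  0.03  ] rect [609.6 -46.6] [131.9 215. ] 10.5
top round [261.5 274.4] [0.4641 0.0143 0.04  ] rect [465.2  14.3] [79.  79.7] 89.5
top sq [352.5 253.9] [ 0.4984 -0.1463  0.04  ] rect [ 498.9 -146.5] [80.6 80.5] 22.0
top cav [269.6 200.1] [ 6.002e-01 -3.000e-04  2.400e-02] rect [ 6.009e+02 -1.000e-01] [86.8 86.7] 89.4
top tab [344.3 181.7] [ 0.6194 -0.1311  0.08  ] rect [ 619.7 -130.8] [84.1 19.1] 9.9
top slide [288.7 198.1] [ 0.6024 -0.0354  0.03  ] rect [607.3 -41.8] [131.3 214.4] 10.5
round (array([0.46397008, 0.01406991, 0.03224234]), np.float64(0.0014790291955754026))
sq (array([ 0.49868046, -0.14815519,  0.03113056]), np.float64(0.0013968634132674762))
cav (array([ 0.60050354, -0.00075929,  0.01979777]), np.float64(0.0016255537740825546))
```

```bash
cat >> h.py <<'E'
def delta(p,yaw):
    s=robot.read_state(); R=Ro.from_euler("xyz",s["eef_rot"]); T=Ro.from_euler("xyz",[np.pi,0,yaw])
    print(round(s["time_s"],2),"d",np.round(R.inv().apply(np.array(p)-s["tcp_pos"]),4),"rv",np.round((R.inv()*T).as_rotvec(),3),"tcp",np.round(s["tcp_pos"],4),"F",np.round(s["wrist_force"],1),"w",s["grip_width"])
E
python3 -c "
from h import *
delta([.35,.30,.285],3.037);delta([.434,.0155,.285],3.037)"; python3 inch.py '0 0 -0.055 0 0 0 0.085;0 0 -0.055 0 0 0 0.085'
```

```text
0.3 d [-0.1788 -0.25   -0.0539] rv [-0.001 -0.    -0.359] tcp [0.3019 0.6036 0.231 ] F [ 0.2  0.4 -0.1] w 0.0851006140715789
0.3 d [-0.3812 -0.4669 -0.0537] rv [-0.001 -0.    -0.359] tcp [0.3019 0.6036 0.231 ] F [ 0.2  0.4 -0.1] w 0.0851006140715789
time_s: 0.47
tcp_pos: [0.3023, 0.6044, 0.2898]
eef_rot: [3.139, -0.0, 2.678]
wrist_force: [-0.0, 0.4, 1.0]
grip_width: 0.0851
grip_force: 0.0
```

```bash
r='-0.381 -0.467 0 0 0 -0.359 0.085'; python3 inch.py '-0.381 -0.467 0 0 0 -0.359 0.085;-0.381 -0.467 0 0 0 -0.359 0.085;-0.381 -0.467 0 0 0 -0.359 0.085;-0.381 -0.467 0 0 0 -0.359 0.085;-0.381 -0.467 0 0 0 -0.359 0.085;-0.381 -0.467 0 0 0 -0.359 0.085;-0.381 -0.467 0 0 0 -0.359 0.085;-0.381 -0.467 0 0 0 -0.359 0.085;-0.381 -0.467 0 0 0 -0.359 0.085;-0.381 -0.467 0 0 0 -0.359 0.085;-0.381 -0.467 0 0 0 -0.359 0.085;-0.381 -0.467 0 0 0 -0.359 0.085'; python3 -c "
from h import *
delta([.434,.0155,.285],3.037)"
```

```text
time_s: 1.47
tcp_pos: [0.4113, 0.1138, 0.2866]
eef_rot: [3.141, 0.001, 3.037]
wrist_force: [0.5, 0.4, 0.4]
grip_width: 0.0848
grip_force: 0.0
1.47 d [-0.0329 -0.0954  0.0016] rv [ 0.001  0.001 -0.   ] tcp [0.4113 0.1138 0.2866] F [0.5 0.4 0.4] w 0.08483951776144087
```

Now above the lid's back, then down to z 0.10 and take a look.

```bash
python3 inch.py '-0.033 -0.095 0 0 0 0 0.085;-0.033 -0.095 0 0 0 0 0.085;-0.033 -0.095 0.02 0 0 0 0.085;-0.033 -0.095 0.06 0 0 0 0.085;-0.033 -0.095 0.1 0 0 0 0.085;-0.033 -0.095 0.14 0 0 0 0.085;-0.033 -0.095 0.18 0 0 0 0.085;-0.033 -0.095 0.2 0 0 0 0.085;-0.033 -0.095 0.2 0 0 0 0.085;-0.033 -0.095 0.2 0 0 0 0.085;-0.033 -0.095 0.2 0 0 0 0.085'
python3 - <<'E'
from h import *
delta([.434,.0155,.028],3.037)
o=[]
s=robot.read_state(); p=s["tcp_pos"]; R=Ro.from_euler("xyz",s["eef_rot"])
for n in("scene","top"):
    f=robot.grab_frame(n); im=f["color"]
    for d in([0,0,0],[0,.0425,-.013],[0,-.0425,-.013]):
        q=proj(f,p+R.apply(d)); cv2.circle(im,tuple(int(v) for v in q),2,(0,0,255),-1)
    o.append(cv2.resize(im[90:330,150:416],None,fx=1.5,fy=1.5))
cv2.imwrite("pics/m2.png",np.hstack(o))
E
```

```text
time_s: 2.38
tcp_pos: [0.435, 0.0179, 0.0875]
eef_rot: [3.141, 0.001, 3.037]
wrist_force: [-0.2, -0.5, -0.3]
grip_width: 0.0848
grip_force: 0.0
2.38 d [ 0.0008 -0.0025  0.0595] rv [ 0.     0.001 -0.   ] tcp [0.435  0.0179 0.0875] F [-0.2 -0.5 -0.3] w 0.08475649006780657
```

View pics/m2.png

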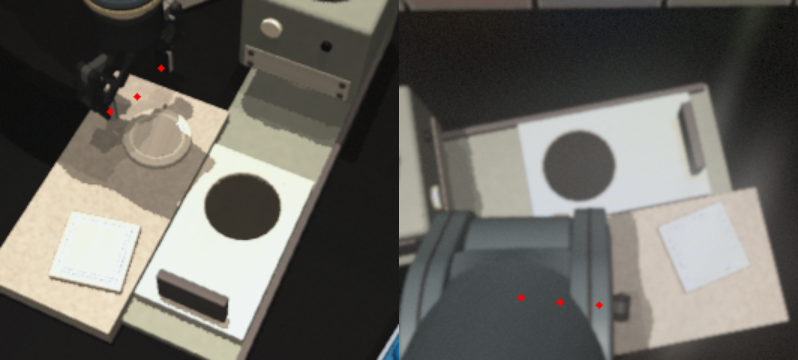

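The dots match the visible fingertips within a few mm. In the scene crop the round lid is at (157,137), ahead of the open fingers. Descending.

```bash
python3 inch.py '0.001 -0.0025 0.035 0 0 0 0.085;0.001 -0.0025 0.05 0 0 0 0.085;0.001 -0.0025 0.06 0 0 0 0.085;0.001 -0.0025 0.064 0 0 0 0.085;0.001 -0.0025 0.064 0 0 0 0.085;0.001 -0.0025 0.064 0 0 0 0.085'; python3 inch.py '0 0 -0.002 0 0 0 0.075;0 0 -0.005 0 0 0 0.066;0 0 -0.005 0 0 0 0.066;0 0 -0.005 0 0 0 0.066;0 0 -0.005 0 0 0 0.066' 20;  python3 - <<'E'
from h import *
f=robot.grab_frame("scene"); im=f["color"]; delta([.56,.0,.028],3.037)
cv2.imwrite("pics/m3.png",cv2.resize(im[90:290,180:400],None,fx=3,fy=3))
E
```

```text
time_s: 2.98
tcp_pos: [0.4336, 0.0156, 0.0232]
eef_rot: [3.141, 0.001, 3.037]
wrist_force: [0.6, 0.4, 0.0]
grip_width: 0.0848
grip_force: 0.0
time_s: 3.4
tcp_pos: [0.4332, 0.0156, 0.0277]
eef_rot: [3.141, 0.001, 3.037]
wrist_force: [-0.1, 0.1, 1.7]
grip_width: 0.0677
grip_force: 19.5
3.45 d [-0.1277 -0.0022 -0.0003] rv [ 0.     0.001 -0.   ] tcp [0.4333 0.0156 0.0276] F [0.5 0.8 4.4] w 0.06737279727284236
```

View pics/m3.png

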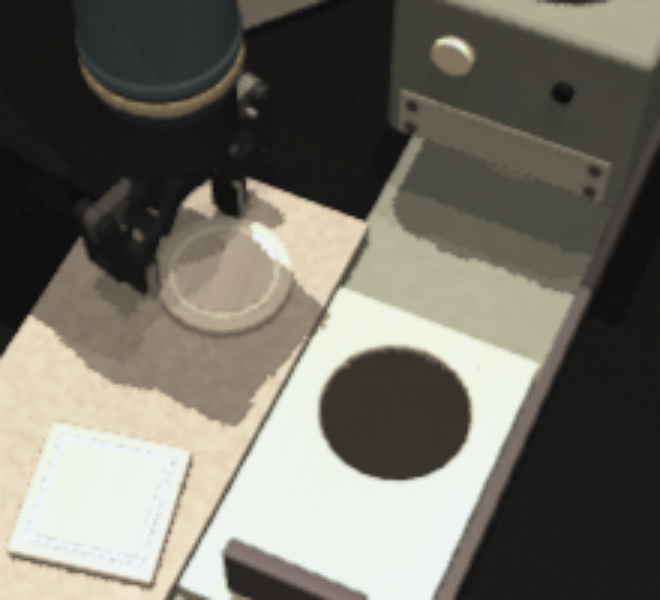

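The lid sits between the two fingertips, crop (225,275); the square lid is untouched. Pushing it most of the way to the cavity, then measuring.

```bash
python3 inch.py '0 0 -0.0005 0 0 0 0.069;0 0 -0.0005 0 0 0 0.069;-0.01 0 -0.0005 0 0 0 0.069;-0.025 0 -0.0005 0 0 0 0.069;-0.04 0 -0.0005 0 0 0 0.069;-0.055 0 -0.0005 0 0 0 0.069;-0.07 0 -0.0005 0 0 0 0.069;-0.08 0 -0.0005 0 0 0 0.069;-0.08 0 -0.0005 0 0 0 0.069;-0.08 0 -0.0005 0 0 0 0.069';  python3 - <<'E'
from h import *
f=robot.grab_frame("scene"); im=f["color"]; delta([.56,.0,.028],3.037)
s=robot.read_state(); R=Ro.from_euler("xyz",s["eef_rot"])
print(proj(f,[.6005,-.002,.024]), "lid pred",proj(f,s["tcp_pos"]+R.apply([-.035,0,0])+[0,0,.012]))
cv2.imwrite("pics/m4.png",cv2.resize(im[130:330,180:400],None,fx=3,fy=3))
E
```

```text
time_s: 4.28
tcp_pos: [0.5128, 0.0069, 0.0275]
eef_rot: [-3.141, -0.0, 3.036]
wrist_force: [-1.0, -0.2, -0.1]
grip_width: 0.0688
grip_force: 9.3
4.33 d [-0.0484 -0.0019 -0.0005] rv [-0.    -0.001 -0.   ] tcp [0.5121 0.007  0.0275] F [-0.  -0.2 -0.3] w 0.0686326689551242
[311.35800939 226.99418533] lid pred [288.24392826 205.24688192]
```

View pics/m4.png

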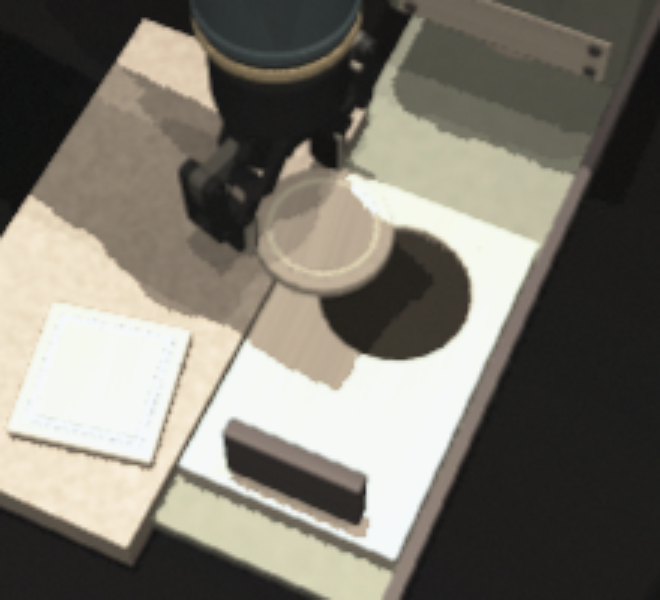

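The lid's top is centred at crop (325,227) = full (288,205), exactly as predicted from the fingers; it now overlaps the cavity at full (311,227). Moving on to the centre, nudging 1 mm towards -y.

```bash
python3 inch.py '-0.012 -0.0005 0 0 0 0 0.069;-0.024 -0.001 0 0 0 0 0.069;-0.036 -0.001 0 0 0 0 0.069;-0.045 -0.001 0 0 0 0 0.069;-0.053 -0.001 0 0 0 0 0.069;-0.053 -0.001 0 0 0 0 0.069;-0.053 -0.001 0 0 0 0 0.069';  python3 - <<'E'
from h import *
f=robot.grab_frame("scene"); im=f["color"]; delta([.56,.0,.028],3.037)
s=robot.read_state(); R=Ro.from_euler("xyz",s["eef_rot"])
print(s["grip_force"], "lid pred",proj(f,s["tcp_pos"]+R.apply([-.035,0,0])+[0,0,.012]))
cv2.imwrite("pics/m5.png",cv2.resize(im[130:330,200:420],None,fx=3,fy=3))
E
```

```text
time_s: 4.92
tcp_pos: [0.5648, 0.0006, 0.0276]
eef_rot: [-3.142, -0.0, 3.037]
wrist_force: [-0.1, 0.0, -0.1]
grip_width: 0.0688
grip_force: 9.9
4.97 d [ 0.0043 -0.0011 -0.0004] rv [-0.    -0.001 -0.   ] tcp [0.5644 0.0007 0.0276] F [ 0.  -0.6 -0.9] w 0.06914420383388076
9.904522597789764 lid pred [310.73329281 222.76144014]
```

View pics/m5.png

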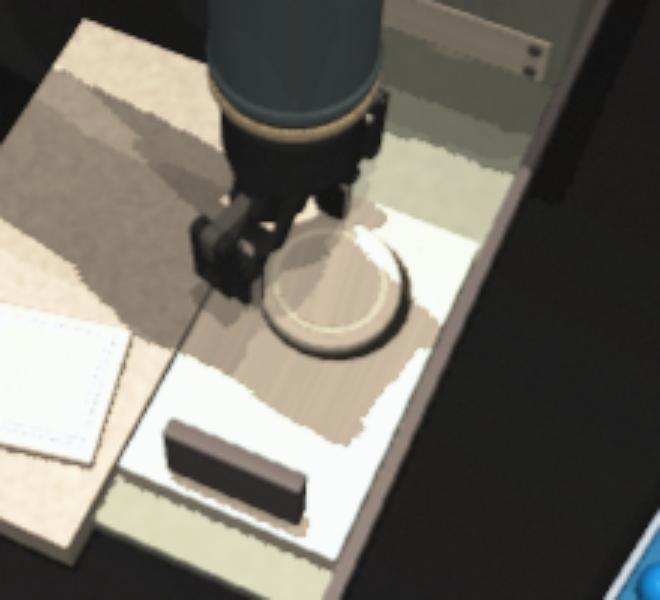

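The gripped lid, crop (333,285), sits over the cavity with a dark sliver a bit wide at lower right. Nudge 1 mm that way and release.

```bash
python3 inch.py '-0.001 -0.001 0 0 0 0 0.069;-0.001 -0.001 0 0 0 0 0.069;-0.001 -0.001 0 0 0 0 0.085;-0.001 -0.001 0 0 0 0 0.085;-0.001 -0.001 0 0 0 0 0.085;-0.001 -0.001 0 0 0 0 0.085;-0.001 -0.001 0 0 0 0 0.085';  python3 inch.py '0 0 -0.04 0 0 0 0.085;0 0 -0.08 0 0 0 0.085;0.04 0 -0.1 0 0 0 0.085;0.08 0 -0.1 0 0 0 0.085;0.1 0 -0.1 0 0 0 0.085;0.1 0 -0.1 0 0 0 0.085'
python3 - <<'E'
from h import *
f=robot.grab_frame("scene"); im=f["color"]
cv2.imwrite("pics/m6.png",cv2.resize(im[130:330,200:420],None,fx=3,fy=3))
E
```

```text
time_s: 5.55
tcp_pos: [0.566, -0.0005, 0.0278]
eef_rot: [-3.142, 0.0, 3.037]
wrist_force: [-0.1, -0.1, -0.1]
grip_width: 0.0848
grip_force: 0.0
time_s: 6.05
tcp_pos: [0.4614, 0.0102, 0.1283]
eef_rot: [3.141, -0.003, 3.037]
wrist_force: [-1.1, -0.2, 0.2]
grip_width: 0.0849
grip_force: 0.0
```

View pics/m6.png

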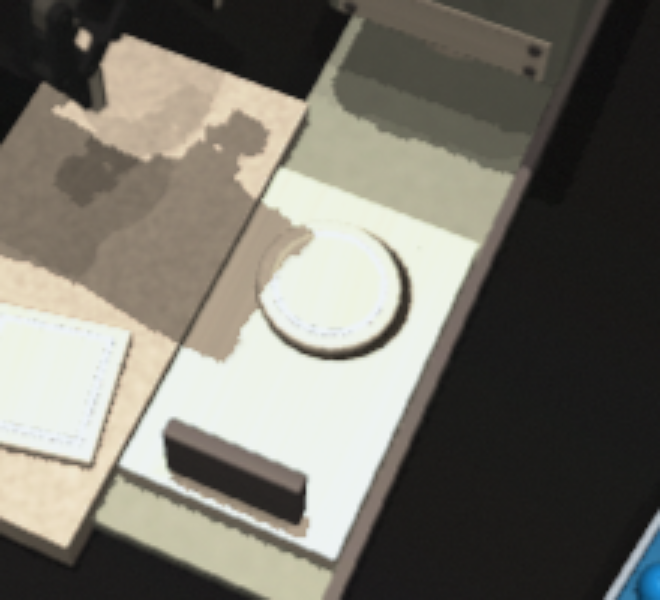

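The lid lies in the cavity outline, crop (330,287), with a dark gap at lower right. A light press with shut fingers will verify its height (0.034 seated, 0.040 not).

```bash
python3 inch.py '-0.04 0 0 0 0 0 0;-0.08 0 0 0 0 0 0;-0.12 0 0 0 0 0 0;-0.14 0 0 0 0 0 0;-0.14 0 0.03 0 0 0 0;-0.14 0 0.06 0 0 0 0;-0.14 0 0.08 0 0 0 0;-0.14 0 0.084 0 0 0 0;-0.14 0 0.084 0 0 0 0;-0.14 0 0.084 0 0 0 0';  python3 -c "
from h import *
delta([.6006,-.0041,.041],3.037)"; python3 inch.py '0 0 0.002 0 0 0 0;0 0 0.003 0 0 0 0;0 0 0.004 0 0 0 0;0 0 0.005 0 0 0 0;0 0 0.005 0 0 0 0'
```

```text
time_s: 6.93
tcp_pos: [0.6067, -0.0049, 0.0444]
eef_rot: [-3.142, 0.001, 3.037]
wrist_force: [0.4, -0.6, 0.0]
grip_width: 0.0001
grip_force: 0.0
6.93 d [0.0062 0.0001 0.0034] rv [-0.     0.001 -0.   ] tcp [ 0.6067 -0.0049  0.0444] F [ 0.4 -0.6  0. ] w 0.00013881825932892734
time_s: 7.35
tcp_pos: [0.6059, -0.0046, 0.0391]
eef_rot: [3.141, 0.0, 3.037]
wrist_force: [0.1, 0.3, 0.8]
grip_width: 0.0001
grip_force: 0.0
```

```bash
python3 inch.py '0.005 0 0.0015 0 0 0 0;0.005 0 0.0015 0 0 0 0;0.005 0 0.0025 0 0 0 0;0.005 0 0.0035 0 0 0 0;0.005 0 0.0035 0 0 0 0'; python3 inch.py '0 0 0.001 0 0 0 0;0 0 0.002 0 0 0 0;0 0 0.002 0 0 0 0'
```

```text
time_s: 7.77
tcp_pos: [0.6007, -0.0041, 0.0368]
eef_rot: [3.141, 0.0, 3.037]
wrist_force: [-3.9, 0.0, 18.6]
grip_width: -0.0
grip_force: 9.1
time_s: 8.02
tcp_pos: [0.6011, -0.0042, 0.0348]
eef_rot: [3.141, 0.001, 3.037]
wrist_force: [-0.7, -0.3, -0.5]
grip_width: -0.0003
grip_force: 0.0
```

Contact at 0.037 with 19 N, then free at 0.035: it was hung up and has dropped. Confirm with a further press.

```bash
python3 inch.py '0 0 0.001 0 0 0 0;0 0 0.001 0 0 0 0;0 0 0.001 0 0 0 0'; python3 inch.py '0 0 0.001 0 0 0 0;0 0 0.001 0 0 0 0'
```

```text
time_s: 8.27
tcp_pos: [0.6011, -0.0042, 0.0341]
eef_rot: [3.141, 0.001, 3.037]
wrist_force: [-4.7, 0.2, 22.1]
grip_width: 0.0002
grip_force: 11.4
time_s: 8.43
tcp_pos: [0.6011, -0.0042, 0.034]
eef_rot: [3.141, 0.002, 3.037]
wrist_force: [-9.4, 0.5, 34.3]
grip_width: 0.0004
grip_force: 16.9
```

Firm contact at 0.034: the lid is on the floor. Now lift, go behind the push tab, turning the fingers square to it.

```bash
python3 inch.py '0 0 -0.03 0 0 0 0;0 0 -0.07 0 0 0 0;0 0 -0.1 0 0 0 0;0 0 -0.1 0 0 0 0'; python3 -c "
from h import *
delta([.6362,-.194,.055],3.325)"
```

```text
time_s: 8.77
tcp_pos: [0.6038, -0.0044, 0.1371]
eef_rot: [3.14, 0.008, 3.036]
wrist_force: [1.4, 0.4, -0.1]
grip_width: 0.0001
grip_force: 0.0
8.77 d [-0.0515 -0.1852  0.0823] rv [-0.     0.009 -0.289] tcp [ 0.6038 -0.0044  0.1371] F [ 1.4  0.4 -0.1] w 5.557784129311122e-05
```

```bash
python3 inch.py '-0.011 -0.04 0 0 0 -0.1 0;-0.022 -0.08 0 0 0 -0.2 0;-0.033 -0.12 0 0 0 -0.288 0;-0.044 -0.16 0 0 0 -0.288 0;-0.051 -0.185 0 0 0 -0.288 0;-0.051 -0.185 0 0 0 -0.288 0;-0.051 -0.185 0.03 0 0 -0.288 0;-0.051 -0.185 0.06 0 0 -0.288 0;-0.051 -0.185 0.082 0 0 -0.288 0;-0.051 -0.185 0.082 0 0 -0.288 0;-0.051 -0.185 0.082 0 0 -0.288 0'
python3 - <<'E'
from h import *
delta([.6362,-.194,.055],3.325)
o=[]
for n in("scene","top"):
    f=robot.grab_frame(n); im=f["color"]
    o.append(cv2.resize(im[110:330,200:400],None,fx=2,fy=2))
cv2.imwrite("pics/m7.png",np.hstack(o))
E
```

```text
time_s: 9.68
tcp_pos: [0.6312, -0.1929, 0.0483]
eef_rot: [3.14, -0.003, -2.958]
wrist_force: [0.2, -0.5, 1.1]
grip_width: -0.0002
grip_force: 0.0
9.68 d [-0.0047 -0.0019 -0.0068] rv [ 0.001 -0.003 -0.   ] tcp [ 0.6312 -0.1929  0.0483] F [ 0.2 -0.5  1.1] w -0.0001956378349209023
```

View pics/m7.png

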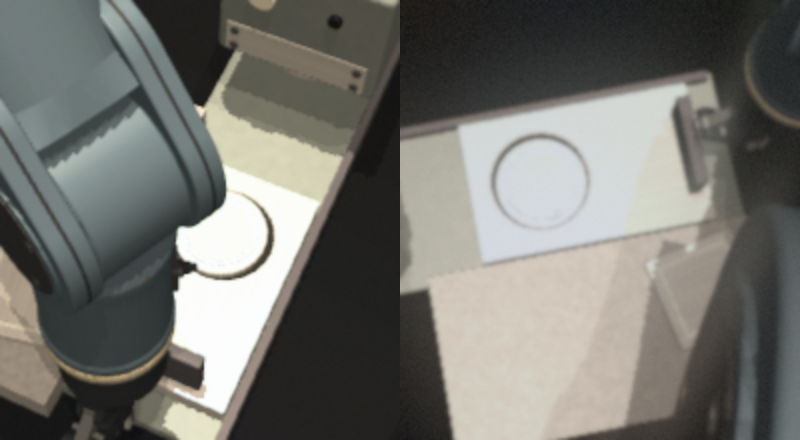

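Both views: lid ring evenly gapped in the cavity (top crop (540,180)), finger just behind the tab (top crop (710,122)), square lid in place. Pushing gently along tool +y.

```bash
python3 inch.py '-0.005 0 -0.006 0 0 0 0;-0.005 0.015 -0.006 0 0 0 0;-0.005 0.025 -0.006 0 0 0 0;-0.005 0.035 -0.006 0 0 0 0;-0.005 0.045 -0.006 0 0 0 0;-0.005 0.06 -0.006 0 0 0 0;-0.005 0.075 -0.006 0 0 0 0;-0.005 0.09 -0.006 0 0 0 0;-0.005 0.105 -0.006 0 0 0 0;-0.005 0.12 -0.006 0 0 0 0;-0.005 0.13 -0.006 0 0 0 0;-0.005 0.13 -0.006 0 0 0 0'; python3 -c "
from h import *
delta([.6,.0,.055],3.325)"
```

```text
time_s: 10.78
tcp_pos: [0.6131, -0.0613, 0.0555]
eef_rot: [3.14, 0.0, -2.955]
wrist_force: [-0.0, 1.1, -0.5]
grip_width: -0.0
grip_force: 0.0
10.78 d [0.0015 0.0626 0.0006] rv [0.002 0.    0.003] tcp [ 0.6131 -0.0613  0.0555] F [-0.   1.1 -0.5] w -1.1716828547621733e-05
```

```bash
python3 inch.py '0 0.01 0 0 0 0 0;0 0.02 0 0 0 0 0;0 0.03 0 0 0 0 0;0 0.04 0 0 0 0 0;0 0.05 0 0 0 0 0;0 0.06 0 0 0 0 0;0 0.07 0 0 0 0 0;0 0.075 0 0 0 0 0;0 0.08 0 0 0 0 0;0 0.08 0 0 0 0 0'; python3 inch.py '0 0.003 0 0 0 0 0;0 0.006 0 0 0 0 0;0 0.008 0 0 0 0 0;0 0.01 0 0 0 0 0'
python3 - <<'E'
from h import *
f=robot.grab_frame("scene");g=robot.grab_frame("top")
o=[cv2.resize(x["color"][60:330,130:400],None,fx=1.48,fy=1.48) for x in(f,g)]
cv2.imwrite("pics/m8.png",np.hstack(o))
E
```

```text
time_s: 11.62
tcp_pos: [0.5985, 0.0156, 0.0551]
eef_rot: [3.141, -0.0, -2.957]
wrist_force: [0.8, 0.2, 0.4]
grip_width: 0.0002
grip_force: 0.0
time_s: 11.95
tcp_pos: [0.5969, 0.0234, 0.0551]
eef_rot: [-3.141, -0.0, -2.959]
wrist_force: [1.4, -4.6, -1.3]
grip_width: -0.0001
grip_force: 2.1
```

```bash
python3 inch.py '0 0.002 0 0 0 0 0;0 0.004 0 0 0 0 0;0 0.006 0 0 0 0 0' | grep -E "tcp|wrist"; python3 inch.py '0 0.002 0 0 0 0 0;0 0.004 0 0 0 0 0;0 0.006 0 0 0 0 0'| grep -E "tcp|wrist"
```

```text
tcp_pos: [0.5957, 0.0296, 0.0551]
wrist_force: [0.3, -4.3, -2.0]
tcp_pos: [0.5946, 0.0357, 0.0552]
wrist_force: [0.0, -3.8, -2.5]
```

```bash
python3 inch.py '0 0.002 0 0 0 0 0;0 0.004 0 0 0 0 0' | grep -E "tcp|wrist"; python3 inch.py '0 0.002 0 0 0 0 0;0 0.004 0 0 0 0 0'| grep -E "tcp|wrist"; python3 inch.py '0 0.002 0 0 0 0 0;0 0.003 0 0 0 0 0'| grep -E "tcp|wrist"
```

```text
tcp_pos: [0.5939, 0.0397, 0.0552]
wrist_force: [0.3, -4.6, -3.3]
tcp_pos: [0.5931, 0.0436, 0.0552]
wrist_force: [0.3, -4.2, -3.2]
tcp_pos: [0.5926, 0.0468, 0.0552]
wrist_force: [0.1, -3.5, -4.1]
```

```bash
python3 inch.py '0 0.002 0 0 0 0 0;0 0.003 0 0 0 0 0' | grep -E "tcp|wrist"; python3 inch.py '0 0.002 0 0 0 0 0;0 0.003 0 0 0 0 0'| grep -E "tcp|wrist"
```

```text
tcp_pos: [0.5925, 0.0472, 0.0553]
wrist_force: [1.1, -12.6, -4.7]
tcp_pos: [0.5924, 0.0473, 0.0553]
wrist_force: [3.9, -20.2, -5.2]
```

```bash
python3 inch.py '0 0.001 0 0 0 0 0;0 0.002 0 0 0 0 0'| grep -E "tcp|wrist"
```

```text
tcp_pos: [0.5924, 0.0474, 0.0554]
wrist_force: [5.4, -25.1, -5.4]
```

Position holds while force climbs to 25 N: the end stop. Back off, rise clear, final look.

```bash
python3 inch.py '0 -0.02 0 0 0 0 0;0 -0.05 0 0 0 0 0;0 -0.08 0 0 0 0 0;0 -0.08 -0.04 0 0 0 0;0 -0.08 -0.08 0 0 0 0;0 -0.12 -0.12 0 0 0 0;0 -0.16 -0.14 0 0 0 0;0 -0.19 -0.14 0 0 0 0;0 -0.19 -0.14 0 0 0 0;0 -0.19 -0.14 0 0 0 0'
python3 - <<'E'
from h import *
f=robot.grab_frame("scene");g=robot.grab_frame("top")
o=[cv2.resize(x["color"][60:330,130:400],None,fx=1.48,fy=1.48) for x in(f,g)]
cv2.imwrite("pics/m9.png",np.hstack(o))
E
```

```text
time_s: 14.38
tcp_pos: [0.6267, -0.1358, 0.1966]
eef_rot: [-3.14, 0.003, -2.963]
wrist_force: [0.0, 1.3, -0.8]
grip_width: 0.0001
grip_force: 0.0
```

View pics/m9.png

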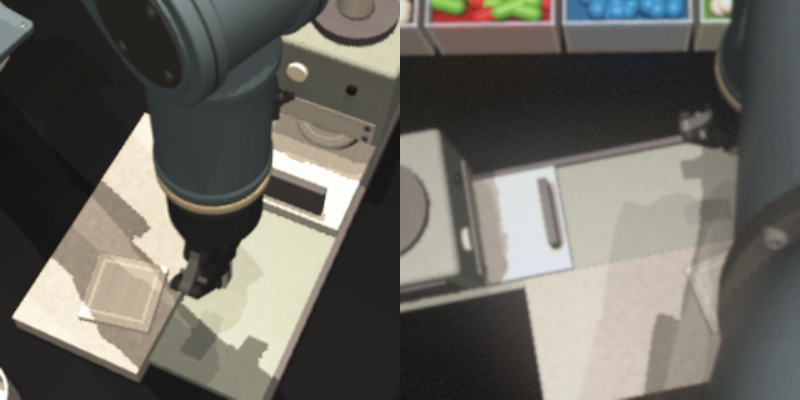

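The slide is fully in (its outer end at top crop (570,240) is about 60 mm short of the ledge's end, as expected). The round lid shows under the head at scene crop (325,135), and the square lid is in place. The robot touches nothing.

```bash
python3 -c "
from bench import robot
print(robot.hand_in())"
```

```text
the job is handed in; nothing more can be done
None
```

I seated the round lid on the cavity floor while the slide was still out, pushed the slide in to its stop, left the square lid where it lay, and handed the job in at about 14.5 s; no verdict came back.

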